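# Close up the plaster moulds for drying

## Robot

A 6-joint arm with a two-finger parallel gripper is mounted at the origin on the work surface. World frame = base frame: x ahead of the robot, y to its left, z up, the work surface at z = 0. Lengths are in mm, angles in rad, forces in N, time in s.
With the tool pointing down it reaches from about 300 to 775 mm from the base axis. Payload 14.6 kg.
Tool frame: the origin (TCP) lies on the centre line of the jaws, within the pads' length; the fingertips stand 8 mm ahead of it and the grasp point (between the pads) lies 11 mm behind it; z points along the fingers, y is the line along which they close (so a half turn about z gives the same grasp; the last joint's range is limited). The gripper opens to 94 mm and grips with 3 to 60 N. Pads are 16 mm wide; open, the fingers measure 119 mm over their backs; the gripper's body (75 mm by 177 mm) begins 78 mm behind the grasp point.
Start: joints at [1.083, 0.3, 1.521, -0, 1.321, -0.067], TCP at [224.666, 502.01, 213.446] pointing down, gripper open.
Joint ranges: [-3.03, 3.03], [-0.79, 2.21], [0.23, 2.52], [-1.04, 4.18], [0, 3.07], [-2.55, 2.55]. Speed limits (rad/s): [2.22, 2.22, 2.57, 3.14, 3.14, 3.14].

## Interface

Orientations are given as a unit quaternion [w, x, y, z].
In Python, from plant import robot gives the robot as it stands.
- The arm moves only by the shell command python3 -m jog 'ROWS' [OPENING] [FORCE]. ROWS is JSON, a list that holds one entry, the list of rows, each a list of 4 numbers: the shift along the tool's x, y, z in m, then the turn about the tool's z in degrees. A call has 1 to 5 rows; each row shifts and turns the commanded pose from where the row before left it, along the tool's axes as they then stand; what a row does not reach is not made up. A row lasts 1/12 s, in which the tool goes at most 41.7 mm and 7.16 degrees, less where a joint would pass 70% of its speed; a pose out of reach is approached as far as the arm can. A call with a gripper value outside its range is refused whole. OPENING is the finger opening in m, from 0 to 0.094, set as the call begins (- or left out, the last holds). The fingers move at their own pace and stop on an object; FORCE is the grip in N (left out, the last holds). Time passes only in rows, so rows that do not move let the fingers close. It gives the time, the measured TCP pose, the force, the opening and the grip force at its end, in the units of the state.
- robot.sense(): the state, without advancing time (a new reading comes with each control period).
- robot.get_image(name): name is "side" or "top" or "wrist"; returns a dict with "color" (420x560x3 uint8, blue, green, red), "fx", "fy", "cx", "cy" (pixels), "origin" and "orientation" of the camera in the world; the wrist camera has in their place "hand_eye" (4x4, takes a point from camera to tool coordinates, whose origin is the TCP and whose axes are the flange's). Camera axes: x right, y up, looking along -z (the intrinsics and any distortion apply to the point x, -y, -z); pixel columns grow to the right and rows downward; lengths in mm; the calibration is good to about 2 mm. A picture is of the moment at which its call begins: read the wrist's pose just before it. There is no depth.
- robot.sign_off(): hands the job in; it is judged then, once.
Trained networks look in a picture, given as the dict that the camera call returned (one of the last four; its "shot" number tells which), for a name from the list of things; names that differ only in an ending like _2 or _b are one class to them, and where a whole thing is asked for, a point or a joint stands for the part that bears it (a point fixed in the world has none). Each returns a list of dicts, best first, with "confidence" (0 to 1); they miss things now and then, are a little off and sometimes report something else, mostly with a low value. They report only what shows in the picture. A call takes as long as a camera call. They do not tell look-alikes from the thing itself.
- robot.spot_in(picture, thing): "rect" ([left, top, right, bottom] in pixels, round what is visible of it).
- robot.tip_of(picture, thing): "location" ([column, row] in pixels: a listed point, or the origin of a listed thing).
The state is a dict: "t": time; "joint_positions": joint angles; "joint_velocities": joint speeds; "effort": joint torques, N m; "position": TCP position; "ee_rot": TCP orientation; "force": force on the tool from outside, world axes, zero at the start; "moment": the same for the moment, N m; "opening": finger opening in mm; "gripper_force": force on a finger pad.
Only numpy, scipy, OpenCV 4.12 (cv2) and the standard library are available. Lean on these libraries where they do the work, as an engineer would, in place of code of your own. Each camera call takes 0.05 s, during which the arm holds its last target. There are 200 camera calls.

## Task

Close up the four open plaster moulds so that they dry true: find each loose top half and set it on the open bottom half of the same shape and size, outlines in line, so that it sits down over the natches and the joint faces meet flat all round. The bottom halves stay on the bench; lower the top halves into place, for plaster chips if it is dropped. Leave the mould that is already banded alone.

Things in the scene. Friction and masses are not known exactly. Their poses are not given: they have to be found in the camera images.
- top_square: Loose top half of the square mould, 64 x 64 mm: plain white plaster, 36 mm high, 0.1 to 0.3 kg, lying joint face down on the bench, a pour hole (20 mm wide) in its back. Origin: centre of its underside (joint face); z up, x along one side. Sockets in the underside (16 mm square, 6.5 mm deep) take the natches. Fits its bottom half in any quarter turn.
- bottom_square: Open bottom of the square mould, 64 x 64 mm: white plaster, 34 mm high, loose, face up with a rosette hollow. Four natches at x, y = +-21 mm: tapered studs 6 mm high, 12 mm wide at foot, 6 at tip, entering the sockets with 2 mm play and drawing them into line. Origin: centre of underside; z up, x along one side. Closed: top half's origin 34 mm above this one, outlines match.
- top_oval: Loose top half of the oval mould, 104 x 60 mm, half-round ends: plain white plaster, 36 mm high, 0.1 to 0.3 kg, lying joint face down on the bench, a pour hole (20 mm wide) in its back. Origin: centre of its underside (joint face); z up, x along the long side. Sockets in the underside (16 mm square, 6.5 mm deep) take the natches. Fits its bottom half either way round.
- bottom_oval: Open bottom of the oval mould, 104 x 60 mm, half-round ends: white plaster, 34 mm high, loose, face up with an oval cameo hollow. Two natches at x = +-38 mm: tapered studs 6 mm high, 12 mm wide at foot, 6 at tip, entering the sockets with 2 mm play and drawing them into line. Origin: centre of underside; z up, x along the long side. Closed: top half's origin 34 mm above this one, outlines match.
- top_short: Loose top half of the short oblong mould, 78 x 46 mm: plain white plaster, 36 mm high, 0.1 to 0.3 kg, lying joint face down on the bench, a pour hole (20 mm wide) in its back. Origin: centre of its underside (joint face); z up, x along the long side. Sockets in the underside (16 mm square, 6.5 mm deep) take the natches. Fits its bottom half either way round.
- bottom_short: Open bottom of the short oblong mould, 78 x 46 mm: white plaster, 34 mm high, loose, face up with a small leaf hollow. Two natches at x = +-27 mm: tapered studs 6 mm high, 12 mm wide at foot, 6 at tip, entering the sockets with 2 mm play and drawing them into line. Origin: centre of underside; z up, x along the long side. Closed: top half's origin 34 mm above this one, outlines match.
- top_strip: Loose top half of the long narrow strip mould, 124 x 40 mm: plain white plaster, 36 mm high, 0.1 to 0.3 kg, lying joint face down on the bench, two pour holes (20 mm wide) in its back. Origin: centre of its underside (joint face); z up, x along the long side. Sockets in the underside (16 mm square, 6.5 mm deep) take the natches. Fits its bottom half either way round.
- bottom_strip: Open bottom of the long narrow strip mould, 124 x 40 mm: white plaster, 34 mm high, loose, face up with five bead hollows in a row. Two natches at x = +-50 mm: tapered studs 6 mm high, 12 mm wide at foot, 6 at tip, entering the sockets with 2 mm play and drawing them into line. Origin: centre of underside; z up, x along the long side. Closed: top half's origin 34 mm above this one, outlines match.
- banded_mould: Another plaster mould, already closed and held by two black rubber bands: 90 x 60 mm, 67 mm high, 0.45 kg, standing loose among the others. Origin: centre of its underside; own x along the long side. To be left alone.
Things that resemble listed ones, but are neither listed nor needed, are in the scene too. What is shaped like the bottom_short but orange or purple is not meant.

How it is judged:
By the outcome, as a careful person would: the job done as asked, in the order asked, and still so for the second after the job is handed in, with the robot touching nothing.
It also fails if it takes over 115 s, if anything falls off the work surface, if the arm or the gripper's body presses on something with over 40 N, if the wrist force passes 120 N, or if a joint passes its speed limit or range.

## Working session

There is one attempt and no reset: what is moved stays moved. The work goes in short steps, Python scripts to look and compute and a shell command to move; the robot and the scene stay as the last step left them, time stands still between calls to the robot, and variables do not carry over. Pictures are saved under pics/ and viewed, at most 14 in all, crops included, and the job is handed in when it is done.

```bash
ls; mkdir -p pics; python3 - <<'E'
from plant import robot
import cv2
s=robot.sense();print(s)
for n in("top","side"):
    p=robot.get_image(n);cv2.imwrite(f"pics/{n}0.png",p["color"]);print({k:v for k,v in p.items() if k!="color"})
    for th in["top_square","bottom_square","top_oval","bottom_oval","top_short","bottom_short","top_strip","bottom_strip","banded_mould"]:
        print(th,[(d["location"],d["confidence"]) for d in robot.tip_of(p,th)],[(d["rect"],d["confidence"]) for d in robot.spot_in(p,th)])
E
```

```text
pics
{'t': 0.0, 'joint_positions': array([ 1.08340551e+00,  3.00497153e-01,  1.52158116e+00, -1.98905324e-06,
        1.32069416e+00, -6.65897369e-02]), 'joint_velocities': array([-0.00119433, -0.0012971 , -0.00053739, -0.00065924, -0.00073222,
       -0.00058463]), 'effort': array([ 2.81815737e-04, -5.31819785e+01, -3.52731335e+01,  7.08423019e-02,
        2.45099701e-02, -3.76970365e-05]), 'position': array([224.54987459, 501.79625544, 212.8720003 ]), 'ee_rot': array([-1.60391122e-04,  2.08851347e-01,  9.77947221e-01, -5.67687531e-04]), 'force': array([-0.05849159, -0.66711367,  0.32817003]), 'moment': array([ 0.04557352, -0.01297303, -0.00454602]), 'gripper_force': 0.0, 'opening': 93.84931691280332}
{'fx': 501.67779101522797, 'fy': 501.67779101522797, 'cx': 283.848995216025, 'cy': 209.74499921862957, 'origin': array([ 218.85331412,   45.95294537, 1353.58126879]), 'orientation': array([ 0.72999593,  0.08253087, -0.07824472, -0.67392311]), 'shot': 1}
top_square [([445.7, 225.3], 0.64), ([235.2, 173.7], 0.31)] []
bottom_square [([394.3, 271.4], 0.72)] [([379.3, 257.1, 412.7, 288.8], 
[... 1257 characters left out ...]

top_oval [([272.8, 259.6], 0.72)] [([251.1, 237.1, 294.0, 272.1], 0.79)]
bottom_oval [([310.8, 181.6], 0.69), ([230.0, 180.4], 0.56)] [([219.8, 162.4, 240.0, 191.8], 0.6)]
top_short [([309.2, 182.7], 0.77)] []
bottom_short [([263.1, 148.8], 0.96), ([300.3, 156.4], 0.87), ([299.2, 134.3], 0.81), ([230.6, 154.6], 0.59)] [([288.8, 120.6, 313.0, 141.1], 0.88), ([217.3, 135.2, 240.6, 157.2], 0.81), ([291.5, 140.5, 321.6, 162.9], 0.59), ([250.9, 137.2, 277.5, 155.8], 0.55)]
top_strip [([267.1, 214.5], 0.78)] [([247.2, 191.0, 278.1, 230.4], 0.68)]
bottom_strip [([334.1, 222.5], 0.7)] [([321.6, 197.0, 348.6, 239.6], 0.62)]
banded_mould [([353.6, 279.2], 0.64)] [([332.3, 251.4, 376.1, 291.2], 0.67)]
```

```bash
python3 - <<'E'
import cv2
a=cv2.imread("pics/top0.png")[125:325,100:480]
cv2.imwrite("pics/top0c.png",cv2.resize(a,None,fx=2.1,fy=2.1,interpolation=cv2.INTER_CUBIC))
E
```

```text
(no output)
```

View pics/top0c.png

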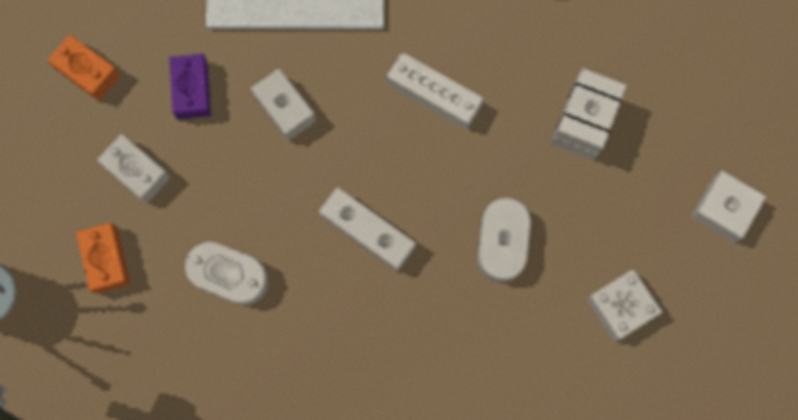

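The picture shows, in crop pixels: top_short (283,103), bottom_short white (132,167), bottom_oval (226,272), top_strip (367,228), bottom_strip (435,89), top_oval (504,238), banded (590,112), top_square (730,205) and bottom_square (626,305). The orange and purple look-alikes are near the left. Next I fit prism silhouettes in both cameras.

```bash
cat > h.py <<'E'
import numpy as np, cv2, sys, json
from scipy.optimize import minimize
from scipy.spatial.transform import Rotation as Ro
from plant import robot
DIM={"square":(64,64),"oval":(104,60),"short":(78,46),"strip":(124,40)}
def rot(q): return Ro.from_quat([q[1],q[2],q[3],q[0]]).as_matrix()
def cam(p,state=None):
    if "hand_eye" in p:
        R=rot(state["ee_rot"]); H=np.array(p["hand_eye"])
        return R@H[:3,:3], R@H[:3,3]+state["position"]
    return rot(p["orientation"]),np.array(p["origin"])
def proj(P,p,c):
    q=(np.atleast_2d(P)-c[1])@c[0]
    return np.c_[p["cx"]+p["fx"]*q[:,0]/-q[:,2], p["cy"]-p["fy"]*q[:,1]/-q[:,2]]
def unproj(uv,z,p,c):
    d=c[0]@np.array([(uv[0]-p["cx"])/p["fx"],-(uv[1]-p["cy"])/p["fy"],-1])
    return c[1]+d*(z-c[1][2])/d[2]
def outline(s):
    L,W=DIM[s]
    if s=="oval":
        a=np.linspace(-np.pi/2,np.pi/2,15); r=W/2
        e=np.c_[L/2-r+r*np.cos(a),r*np.sin(a)]; return np.r_[e,-e]
    return np.array([[1,1],[-1,1],[-1,-1],[1,-1]])*[L/2,W/2]
def prism(s,x,y,a,z0,h):
    o=outline(s)@np.array([[np.cos(a),np.sin(a)],[-np.sin(a),np.cos(a)]])+[x,y]
    return np.r_[np.c_[o,0*o[:,0]+z0],np.c_[o,0*o[:,0]+z0+h]]
def mask(p):
    b=p["color"].astype(int); sat=b.max(2)-b.min(2)
    return ((sat<45)&(b.max(2)>100)).astype(np.uint8)*255
def fit(s,kind,p,c,uv,z0=0,h=None,S=4):
    """silhouette IoU fit near pixel uv"""
    h=h or (36 if kind=="top" else 34)
    m=mask(p); n,lab,st,ce=cv2.connectedComponentsWithStats(m)
    ids=[i for i in range(1,n) if st[i][4]>150]
    i=min(ids,key=lambda i:np.hypot(*(ce[i]-uv)))
    mm=cv2.morphologyEx((lab==i).astype(np.uint8)*255,cv2.MORPH_CLOSE,np.ones((5,5)))
    cs=max(cv2.findContours(mm,cv2.RETR_EXTERNAL,cv2.CHAIN_APPROX_NONE)[0],key=cv2.contourArea)
    mm=cv2.drawContours(0*mm,[cs],-1,255,-1)
    x0,y0,w,hh=cv2.boundingRect(cs); x0-=15;y0-=15;w+=30;hh+=30
    M=cv2.warpAffine(mm,np.float32([[S,0,-S*x0+(S-1)/2],[0,S,-S*y0+(S-1)/2]]),(w*S,hh*S),flags=cv2.INTER_LINEAR)>127
    X=unproj(ce[i],z0+h*.7,p,c)
    def cost(v):
        q=(proj(prism(s,v[0],v[1],v[2],z0,h),p,c)-[x0,y0])*S+(S-1)/2
        hl=cv2.convexHull(q.astype(np.float32)); k=np.zeros(M.shape,np.uint8)
        cv2.fillConvexPoly(k,np.int32(np.round(hl*16)),1,shift=4); k=k>0
        return 1-(k&M).sum()/(k|M).sum()
    best=None
    for a in np.radians(range(0,180,20)):
        r=minimize(cost,[X[0],X[1],a],method="Nelder-Mead",options=dict(initial_simplex=[[X[0],X[1],a],[X[0]+8,X[1],a],[X[0],X[1]+8,a],[X[0],X[1],a+.2]],xatol=.02,fatol=1e-5,maxiter=150))
        if best is None or r.fun<best.fun: best=r
    x,y,a=best.x; return round(x,1),round(y,1),round(np.degrees(a)%(90 if s=="square" else 180),1),round(best.fun,3)
def move(x,y,z,yclose=None,s=None):
    """print tool shift (mm) and turn (deg) to TCP x,y,z with the closing line at yclose deg (mod 180)"""
    s=s or robot.sense(); R=rot(s["ee_rot"]); d=np.array([x,y,z])-s["position"]
    yt=np.degrees(np.arctan2(R[1,1],R[0,1])); t=0
    if yclose is not None: t=-((yclose-yt+90)%180-90)
    sh=R.T@d
    print("at",s["position"].round(1),"close",round(yt%180,1),"q6",s["joint_positions"][5].round(2),"t",round(s["t"],1),"grip",round(s["gripper_force"],1),"open",round(s["opening"],1),"F",s["force"].round(1))
    print("shift",sh.round(1),"turn",round(t,1),"rows>=",int(max(np.ceil(np.linalg.norm(sh)/41.7),np.ceil(abs(t)/7.16))), "tilt",np.degrees(np.arccos(-R[2,2])).round(2))
E
python3 - <<'E'
from h import *
T={"top_square":(446,224),"bottom_square":(398,270),"top_oval":(340,238),"bottom_oval":(208,255),"top_short":(235,174),"bottom_short":(163,204),"top_strip":(275,234),"bottom_strip":(307,168)}
pt=robot.get_image("top");ps=robot.get_image("side");ct,cs=cam(pt),cam(ps)
for k,uv in T.items():
    kd,s=k.split("_");r=fit(s,kd,pt,ct,uv)
    u2=proj([r[0],r[1],20],ps,cs)[0]
    print(k,r,fit(s,kd,ps,cs,u2),u2.round())
print("banded",unproj((381,180),50,pt,ct).round())
E
```

```text
top_square (np.float64(524.2), np.float64(-380.6), np.float64(66.7), np.float64(0.332)) (np.float64(520.0), np.float64(-402.5), np.float64(61.5), np.float64(0.281)) [328. 355.]
bottom_square (np.float64(381.4), np.float64(-254.6), np.float64(52.5), np.float64(0.328)) (np.float64(385.9), np.float64(-267.0), np.float64(42.1), np.float64(0.275)) [249. 315.]
top_oval (np.float64(450.7), np.float64(-98.9), np.float64(35.6), np.float64(0.329)) (np.float64(455.4), np.float64(-114.4), np.float64(1.4), np.float64(0.254)) [269. 258.]
bottom_oval (np.float64(387.1), np.float64(258.0), np.float64(79.5), np.float64(0.28)) (np.float64(387.7), np.float64(250.3), np.float64(68.4), np.float64(0.312)) [230. 175.]
top_short (np.float64(613.9), np.float64(201.0), np.float64(56.7), np.float64(0.374)) (np.float64(615.2), np.float64(200.6), np.float64(32.2), np.float64(0.623)) [308. 178.]
bottom_short (np.float64(518.7), np.float64(394.1), np.float64(65.9), np.float64(0.365)) (np.float64(515.6), np.float64(392.4), np.float64(44.8), np.float64(0.234)) [266. 146.]
top_strip (np.float64(449.6), np.float64(69.3), np.float64(60.7), np.float64(0.285)) (np.float64(458.8), np.float64(80.8), np.float64(55.2), np.float64(0.228)) [259. 213.]
bottom_strip (np.float64(651.7), np.float64(10.7), np.float64(65.2), np.float64(0.265)) (np.float64(646.5), np.float64(-10.0), np.float64(63.3), np.float64(0.231)) [338. 218.]
banded [ 624. -189.   50.]
```

```bash
python3 - <<'E'
from h import *
b=cv2.imread("pics/top0.png")
for uv in[(446,224),(462,222),(470,240),(460,235),(500,200),(340,238),(340,225),(428,222),(452,207),(420,280)]: print(uv,b[uv[1],uv[0]])
print(b[224,425:480].tolist())
E
```

```text
(446, 224) [130 141 146]
(462, 222) [122 134 140]
(470, 240) [ 78 104 123]
(460, 235) [52 71 83]
(500, 200) [ 75 103 122]
(340, 238) [107 115 119]
(340, 225) [162 175 181]
(428, 222) [ 76 103 123]
(452, 207) [ 76 102 123]
(420, 280) [ 77 104 124]
[[77, 104, 123], [79, 104, 124], [77, 103, 124], [77, 102, 123], [78, 104, 124], [87, 108, 125], [108, 121, 132], [128, 139, 144], [149, 160, 164], [163, 175, 181], [168, 181, 187], [168, 182, 187], [168, 181, 186], [169, 181, 186], [167, 180, 186], [166, 179, 185], [167, 179, 185], [167, 180, 186], [167, 179, 185], [166, 178, 184], [149, 160, 166], [130, 141, 146], [134, 144, 149], [137, 147, 153], [139, 148, 154], [142, 154, 159], [152, 164, 170], [162, 174, 180], [166, 179, 185], [166, 179, 185], [167, 179, 186], [166, 179, 185], [167, 179, 186], [168, 180, 187], [166, 177, 184], [154, 166, 173], [121, 133, 141], [80, 95, 104], [56, 74, 86], [52, 71, 84], [54, 72, 85], [53, 71, 84], [53, 72, 87], [60, 81, 96], [70, 94, 112], [75, 101, 121], [78, 105, 123], [76, 102, 121], [76, 103, 122], [76, 103, 122], [78, 104, 122], [78, 105, 124], [76, 102, 122], [75, 101, 122], [75, 101, 121]]
```

```bash
python3 - <<'E'
t=open('h.py').read()
i=t.index("    b=p[\"color\"].astype(int)");j=t.index("def fit")
t=t[:i]+'''    b=cv2.GaussianBlur(p["color"],(3,3),0).astype(float)
    return ((b.min(2)/(b.max(2)+1)>.75)&(b.max(2)>70)).astype(np.uint8)*255
'''+t[j:]
t=t.replace("return round(x,1),round(y,1),round(np.degrees(a)%(90 if s==\"square\" else 180),1),round(best.fun,3)","return [float(round(q,3)) for q in (x,y,np.degrees(a)%(90 if s=='square' else 180),best.fun)]")
open('h.py','w').write(t)
E
python3 - <<'E'
from h import *
T={"top_square":(446,224),"bottom_square":(398,270),"top_oval":(340,238),"bottom_oval":(208,255),"top_short":(235,174),"bottom_short":(163,204),"top_strip":(275,234),"bottom_strip":(307,168)}
pt=robot.get_image("top");ps=robot.get_image("side");ct,cs=cam(pt),cam(ps)
for k,uv in T.items():
    kd,s=k.split("_");r=fit(s,kd,pt,ct,uv)
    u2=proj([r[0],r[1],20],ps,cs)[0]
    print(k,r,fit(s,kd,ps,cs,u2),u2.round())
m=np.hstack([mask(pt)[125:325,100:480],mask(ps)[100:400,150:400][:200]]);cv2.imwrite("pics/m.png",m)
E
```

```text
top_square [526.6, -377.363, 62.326, 0.037] [526.156, -378.142, 60.463, 0.066] [329. 354.]
bottom_square [388.605, -246.497, 36.597, 0.058] [388.82, -247.175, 37.907, 0.066] [252. 311.]
top_oval [459.605, -89.476, 178.543, 0.039] [458.592, -91.138, 177.969, 0.062] [272. 255.]
bottom_oval [388.464, 260.514, 72.709, 0.033] [388.316, 258.477, 69.536, 0.081] [230. 175.]
top_short [618.11, 211.074, 42.874, 0.046] [616.483, 209.256, 38.584, 0.109] [309. 175.]
bottom_short [515.624, 396.915, 55.024, 0.051] [514.622, 393.115, 51.057, 0.092] [265. 146.]
top_strip [459.773, 86.515, 58.405, 0.035] [458.897, 84.43, 57.808, 0.078] [262. 209.]
bottom_strip [653.361, 13.287, 63.756, 0.032] [651.571, 10.863, 62.167, 0.097] [338. 217.]
```

```bash
python3 - <<'E'
from h import *
move(515.6,396.9,213,145)
E
```

```text
at [224.7 502.  213.4] close 65.9 q6 -0.07 t 2.1 grip 0.0 open 94.0 F [0.3 0.3 0.9]
shift [-308.5   22.9    0.4] turn -79.1 rows>= 12 tilt 0.0
```

```bash
python3 -m jog '[[[-0.03,0.002,0,0],[-0.03,0.002,0,0],[-0.03,0.002,0,0],[-0.03,0.002,0,0],[-0.03,0.002,0,0]]]' >/dev/null
python3 -m jog '[[[-0.03,0.002,0,0],[-0.03,0.002,0,0],[-0.03,0.002,0,0],[-0.03,0.002,0,0],[-0.03,0.002,0,0]]]'
python3 -m jog '[[[0,0,0,-7],[0,0,0,-7],[0,0,0,-7],[0,0,0,-7],[0,0,0,-7]]]' >/dev/null
python3 -m jog '[[[0,0,0,-7],[0,0,0,-7],[0,0,0,-7],[0,0,0,-7],[0,0,0,-7]]]' >/dev/null
python3 -m jog '[[[0,0,0,-7],[0,0,0,-2],[0,0,0,0]]]'
python3 - <<'E'
from h import *
move(515.6,396.9,213,145)
s=robot.sense();p=robot.get_image("wrist");cv2.imwrite("pics/w1.png",p["color"]);c=cam(p,s);print({k:v for k,v in p.items() if k!="color"})
u=proj([515.6,396.9,20],p,c)[0];print(u,fit("short","bottom",p,c,u,S=1))
E
```

```text
t: 2.93
position: [508.0, 397.0, 213.4]
ee_rot: [-0.0, 0.209, 0.978, -0.0]
force: [-0.2, 0.1, -0.8]
opening: 94.0
gripper_force: 0.0
t: 4.02
position: [506.7, 397.7, 213.3]
ee_rot: [-0.0, -0.462, 0.887, -0.0]
force: [0.0, 0.3, -0.6]
opening: 93.8
gripper_force: 0.0
at [506.7 397.7 213.3] close 145.0 q6 -1.92 t 4.0 grip 0.0 open 93.8 F [ 0.   0.3 -0.6]
shift [-4.5 -7.8  0.3] turn -0.0 rows>= 1 tilt 0.01
{'fx': 331.5203573353977, 'fy': 331.5203573353977, 'cx': 279.61171843897625, 'cy': 212.9865835949835, 'hand_eye': array([[ 1.10052691e-03,  9.57433576e-01,  2.88651582e-01,
         8.45570232e+01],
       [ 9.99999175e-01, -8.62445115e-04, -9.51985400e-04,
         7.12853419e-01],
       [-6.62516640e-04,  2.88652391e-01, -9.57433736e-01,
        -1.71173617e+02],
       [ 0.00000000e+00,  0.00000000e+00,  0.00000000e+00,
         1.00000000e+00]]), 'shot': 7}
[271.79389048 195.32134899] [515.066, 396.465, 54.246, 0.005]
```

View pics/w1.png

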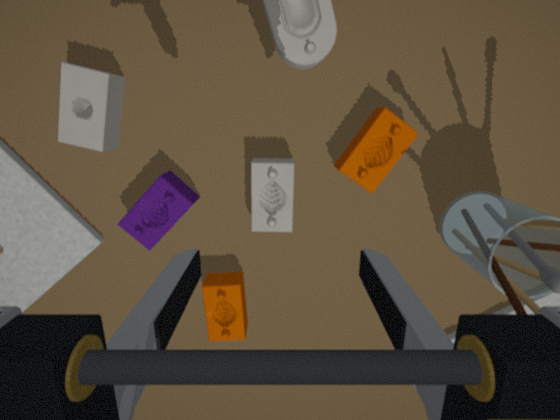

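The white bottom_short is at (272,195), with the orange and purple look-alikes clear of it. top_short is at (90,107). The wrist fit agrees with the top camera to under 1 mm.

```bash
python3 - <<'E'
from h import *
s=robot.sense();p=robot.get_image("wrist");c=cam(p,s)
r=fit("short","top",p,c,(90,107),S=1);print(r)
move(r[0],r[1],110,r[2]+90)
E
```

```text
[616.905, 211.417, 41.79, 0.02]
at [506.7 397.7 213.4] close 144.8 q6 -1.92 t 4.1 grip 0.0 open 93.8 F [-1.   0.2  0.5]
shift [  88.6 -197.5  103.4] turn 13.0 rows>= 6 tilt 0.01
```

```bash
python3 -m jog '[[[0.011,-0.025,0.008,0],[0.011,-0.025,0.008,0],[0.011,-0.025,0.008,0],[0.011,-0.025,0.008,0],[0.011,-0.025,0.008,0]]]' 0.07 >/dev/null
python3 -m jog '[[[0.011,-0.025,0.008,0],[0.011,-0.025,0.008,0],[0.011,-0.022,0.008,0],[0,0,0.02,6.5],[0,0,0.02,6.5]]]' >/dev/null
python3 -m jog '[[[0,0,0,0],[0,0,0,0]]]' >/dev/null
python3 - <<'E'
from h import *
move(616.9,211.4,20,131.8)
s=robot.sense();p=robot.get_image("wrist");c=cam(p,s)
r=fit("short","top",p,c,proj([616.9,211.4,25],p,c)[0],S=1);print(r)
move(r[0],r[1],20,r[2]+90)
E
```

```text
at [616.9 212.4 109.1] close 132.0 q6 -2.03 t 5.1 grip 0.0 open 69.7 F [ 0.1 -0.5  0.5]
shift [ 0.5 -0.8 89.1] turn 0.2 rows>= 3 tilt 0.09
[617.135, 211.02, 41.774, 0.003]
at [617.4 212.7 110.3] close 132.1 q6 -2.03 t 5.2 grip 0.0 open 70.2 F [0.5 0.5 0.2]
shift [ 1.4 -1.  90.3] turn 0.3 rows>= 3 tilt 0.03
```

```bash
python3 -m jog '[[[0.001,-0.001,0.03,0],[0,0,0.03,0],[0,0,0.025,0],[0,0,0.005,0],[0,0,0,0]]]' >/dev/null
python3 -m jog '[[[0,0,0,0],[0,0,0,0],[0,0,0,0],[0,0,0,0],[0,0,0,0]]]' 0.03 30
python3 -m jog '[[[0,0,0,0],[0,0,0,0],[0,0,-0.015,0],[0,0,-0.03,0],[0,0,-0.03,0]]]'
python3 -m jog '[[[0,0,-0.02,0],[0,0,0,-6],[0,0,0,-6],[0,0,0,0]]]' >/dev/null
python3 - <<'E'
from h import *
move(515.1,396.5,115,54.2+90)
E
```

```text
t: 6.0
position: [617.7, 211.2, 20.8]
ee_rot: [0.001, -0.358, 0.934, -0.0]
force: [-0.8, -0.7, 7.3]
opening: 45.8
gripper_force: 30.0
t: 6.42
position: [616.5, 210.8, 94.7]
ee_rot: [-0.001, -0.358, 0.934, 0.0]
force: [0.8, 0.6, -1.7]
opening: 45.6
gripper_force: 30.0
at [617.2 211.  115. ] close 144.2 q6 -2.24 t 6.8 grip 30.0 open 46.0 F [-0.5 -0.7 -1.5]
shift [-90.7 191.3  -0. ] turn -0.0 rows>= 6 tilt 0.04
```

```bash
python3 -m jog '[[[-0.011,0.024,0,0],[-0.011,0.024,0,0],[-0.011,0.024,0,0],[-0.011,0.024,0,0],[-0.011,0.024,0,0]]]' >/dev/null
python3 -m jog '[[[-0.011,0.024,0,0],[-0.012,0.024,0,0],[-0.012,0.023,0,0],[0,0,0.02,0],[0,0,0.02,0]]]' >/dev/null
python3 -m jog '[[[0,0,0,0],[0,0,0,0]]]' >/dev/null
python3 - <<'E'
from h import *
move(515.1,396.5,55,54.2+90)
s=robot.sense();p=robot.get_image("wrist");cv2.imwrite("pics/w2.png",p["color"][100:,100:500])
E
```

```text
at [515.5 395.9  73.8] close 143.8 q6 -1.91 t 7.8 grip 30.0 open 45.9 F [-0.7 -0.2 -0.4]
shift [-0.3  0.6 18.8] turn -0.4 rows>= 1 tilt 0.13
```

View pics/w2.png

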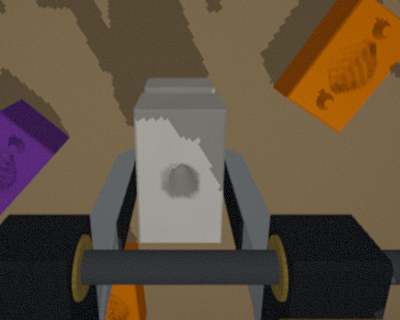

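The short top half hangs over its bottom half: the back edge of the bottom shows just behind it at crop (180,85), lined up sideways. I lower it now.

```bash
python3 -m jog '[[[0,0.001,0.006,0],[0,0,0.004,0],[0,0,0.003,0],[0,0,0.003,0],[0,0,0,0]]]'
python3 -m jog '[[[0,0,0.002,0],[0,0,0,0]]]'
```

```text
t: 8.22
position: [514.9, 396.6, 57.9]
ee_rot: [-0.0, -0.453, 0.892, -0.0]
force: [0.0, -0.1, -1.5]
opening: 46.0
gripper_force: 30.0
t: 8.38
position: [515.0, 396.8, 56.2]
ee_rot: [-0.0, -0.453, 0.891, -0.0]
force: [0.1, -0.1, -0.6]
opening: 45.6
gripper_force: 30.0
```

```bash
python3 -m jog '[[[0,0,0.001,0],[0,0,0,0]]]' |grep -E "pos|force:"
python3 -m jog '[[[0,0,0.001,0],[0,0,0,0]]]'|grep -E "pos|force:"
```

```text
position: [515.1, 396.8, 55.4]
force: [0.0, 0.2, -1.8]
gripper_force: 30.0
position: [515.2, 397.0, 54.9]
force: [-1.5, -0.6, 3.2]
gripper_force: 30.0
```

```bash
python3 -m jog '[[[0,0,0.0005,0],[0,0,0,0]]]' |grep -E "pos|force:"
python3 -m jog '[[[0,0,0,0],[0,0,0,0],[0,0,0,0]]]' 0.066 |grep -E "pos|force:|open"
python3 -m jog '[[[0,0,-0.02,0],[0,0,-0.03,0],[0,0,-0.035,0],[0,0,0,0]]]' >/dev/null
python3 - <<'E'
from h import *
s=robot.sense();p=robot.get_image("wrist");c=cam(p,s)
print(fit("short","top",p,c,proj([515,397,40],p,c)[0],h=70,S=1))
cv2.imwrite("pics/w3.png",p["color"][60:,100:460])
move(459.8,86.5,s["position"][2],58.4+90)
E
```

```text
position: [515.2, 397.0, 54.9]
force: [-2.6, -1.9, 7.3]
gripper_force: 30.0
position: [515.1, 396.9, 53.8]
force: [-0.3, -0.6, 1.2]
opening: 62.4
gripper_force: 0.0
[514.108, 397.105, 54.069, 0.006]
at [516.3 397.8 142.7] close 143.9 q6 -1.91 t 9.5 grip 0.0 open 66.2 F [-0.  -0.1 -0. ]
shift [ 284.7 -137.8   -4.7] turn -4.5 rows>= 8 tilt 0.37
```

View pics/w3.png

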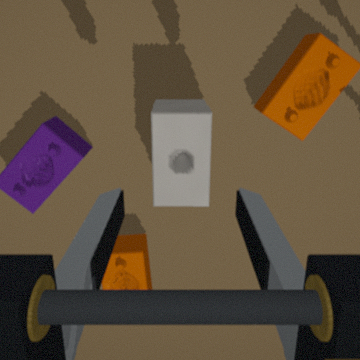

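The short mould is closed, with no seam showing and a flush outline at crop (181,155). Next is the strip.

```bash
python3 -m jog '[[[0.0285,-0.0138,0,0],[0.0285,-0.0138,0,0],[0.0285,-0.0138,0,0],[0.0285,-0.0138,0,0],[0.0285,-0.0138,0,0]]]' 0.062 >/dev/null
python3 -m jog '[[[0.0285,-0.0138,0,0],[0.0285,-0.0138,0,0],[0.0285,-0.0138,0,0],[0.0285,-0.0138,0,0],[0.0285,-0.0138,0,0]]]' >/dev/null
python3 -m jog '[[[0,0,0,-4.5],[0,0,0,0],[0,0,0,0]]]' >/dev/null
python3 - <<'E'
from h import *
s=robot.sense();p=robot.get_image("wrist");c=cam(p,s)
move(459.8,86.5,20,148.4)
r=fit("strip","top",p,c,proj([459.8,86.5,25],p,c)[0],S=1);print(r)
move(r[0],r[1],20,r[2]+90)
u=proj([653.4,13.3,25],p,c)[0];print(u)
if 20<u[0]<540 and 20<u[1]<250: print(fit("strip","bottom",p,c,u,S=1))
E
```

```text
at [458.5  85.7 138.5] close 148.3 q6 -2.48 t 10.7 grip 0.0 open 62.0 F [-0.6  0.3 -0.2]
shift [ -1.4  -0.8 118.5] turn -0.1 rows>= 3 tilt 0.04
[458.881, 86.378, 58.584, 0.005]
at [458.5  85.7 138.5] close 148.3 q6 -2.48 t 10.7 grip 0.0 open 62.0 F [-0.6  0.3 -0.2]
shift [-8.000e-01 -1.000e-01  1.185e+02] turn -0.3 rows>= 3 tilt 0.04
[ 59.51130016 254.08125696]
```

```bash
for i in 1 2 3 4 5; do python3 -m jog '[[[0,0,0,7],[0,0,0,7],[0,0,0,7],[0,0,0,7],[0,0,0,7]]]' >/dev/null; done
python3 -m jog '[[[0,0,0,4.7],[0,0,0,0],[0,0,0,0]]]' >/dev/null
python3 - <<'E'
from h import *
move(458.9,86.4,20,148.6)
E
```

```text
at [458.5  85.9 138.7] close 148.9 q6 0.65 t 13.0 grip 0.0 open 61.9 F [-0.1 -0.5  0.4]
shift [6.000e-01 1.000e-01 1.187e+02] turn 0.3 rows>= 3 tilt 0.03
```

```bash
python3 -m jog '[[[0.0006,0,0.035,0],[0,0,0.035,0],[0,0,0.03,0],[0,0,0.015,0],[0,0,0.003,0]]]' >/dev/null
python3 -m jog '[[[0,0,0,0],[0,0,0,0],[0,0,0,0],[0,0,0,0],[0,0,0,0]]]' 0.025 30
python3 -m jog '[[[0,0,0,0],[0,0,-0.02,0],[0,0,-0.04,0],[0,0,-0.04,0],[0,0,-0.04,0]]]'
python3 - <<'E'
from h import *
move(653.4,13.3,160,153.8)
E
```

```text
t: 13.82
position: [459.6, 86.0, 22.1]
ee_rot: [0.0, 0.872, 0.49, 0.001]
force: [-1.5, 0.7, 7.8]
opening: 39.9
gripper_force: 30.0
t: 14.23
position: [458.3, 85.7, 163.0]
ee_rot: [-0.0, 0.872, 0.49, -0.0]
force: [0.3, -0.1, -2.3]
opening: 39.4
gripper_force: 30.0
at [458.3  85.7 163. ] close 148.7 q6 0.65 t 14.2 grip 30.0 open 39.4 F [ 0.3 -0.1 -2.3]
shift [ 39.5 204.3   3. ] turn -5.1 rows>= 5 tilt 0.01
```

```bash
python3 -m jog '[[[0,0.03,0,0],[0,0.03,0,0],[0,0.03,0,0],[0,0.03,0,0],[0,0,0,-5]]]' >/dev/null
python3 -m jog '[[[0,0,0,0],[0,0,0,0]]]' >/dev/null
python3 - <<'E'
from h import *
s=robot.sense();p=robot.get_image("wrist");c=cam(p,s);cv2.imwrite("pics/w4.png",p["color"])
u=proj([653.4,13.3,25],p,c)[0];print(u)
r=fit("strip","bottom",p,c,u,S=1);print(r)
move(r[0],r[1],75,r[2]+90)
E
```

```text
[374.20154674 172.15502984]
[652.654, 13.061, 63.621, 0.017]
at [560.9  23.8 161.1] close 153.6 q6 0.44 t 14.9 grip 30.0 open 39.9 F [-0.6  0.5 -1.9]
shift [31.2 86.9 86.1] turn -0.0 rows>= 4 tilt 0.01
```

View pics/w4.png

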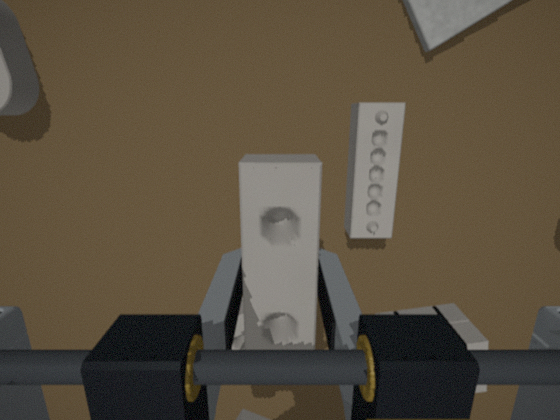

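The carried strip is at (280,250). Its bottom half is at (375,170), parallel to it, and the banded mould is clear at (435,330). I go over it and down.

```bash
python3 -m jog '[[[0.0078,0.0217,0,0],[0.0078,0.0217,0,0],[0.0078,0.0217,0,0],[0.0078,0.0217,0,0],[0,0,0.03,0]]]' >/dev/null
python3 -m jog '[[[0,0,0.03,0],[0,0,0.025,0],[0,0,0,0],[0,0,0,0]]]' >/dev/null
python3 - <<'E'
from h import *
move(652.7,13.1,56,153.6)
s=robot.sense();p=robot.get_image("wrist");c=cam(p,s)
r=fit("strip","top",p,c,proj([652.7,13,85],p,c)[0],z0=s["position"][2]-21,S=1);print(r)
E
```

```text
at [652.4  13.5  76. ] close 153.7 q6 0.42 t 15.6 grip 30.0 open 39.5 F [-0.  -0.1 -1.6]
shift [-0.2  0.4 20. ] turn 0.1 rows>= 1 tilt 0.09
[653.883, 17.781, 63.798, 0.276]
```

```bash
python3 -m jog '[[[0,0,0.006,0],[0,0,0.004,0],[0,0,0.004,0],[0,0,0.002,0],[0,0,0,0]]]' |grep -E "pos|force:"
python3 -m jog '[[[0,0,0.002,0],[0,0,0,0]]]'|grep -E "pos|force:"
python3 -m jog '[[[0,0,0.001,0],[0,0,0,0]]]'|grep -E "pos|force:"
```

```text
position: [652.9, 13.0, 59.6]
force: [-0.3, 0.3, -2.6]
gripper_force: 30.0
position: [653.0, 13.0, 57.8]
force: [0.4, 0.2, -1.7]
gripper_force: 30.0
position: [653.0, 12.9, 56.9]
force: [0.2, 0.2, -2.8]
gripper_force: 30.0
```

```bash
python3 -m jog '[[[0,0,0.001,0],[0,0,0,0]]]'|grep -E "pos|force:"
```

```text
position: [653.2, 12.9, 56.2]
force: [-0.2, 0.5, 0.5]
gripper_force: 30.0
```

```bash
python3 -m jog '[[[0,0,0.0007,0],[0,0,0,0]]]' |grep -E "pos|force:"
python3 -m jog '[[[0,0,0.0003,0],[0,0,0,0]]]' |grep -E "pos|force:"
```

```text
position: [653.3, 12.9, 56.2]
force: [-3.7, -0.1, 5.7]
gripper_force: 30.0
position: [653.3, 12.9, 56.2]
force: [-5.3, -1.2, 8.8]
gripper_force: 30.0
```

```bash
python3 -m jog '[[[0,0,0,0],[0,0,0,0],[0,0,0,0]]]' 0.062 |grep -E "pos|force:|open"
python3 -m jog '[[[0,0,-0.02,0],[0,0,-0.03,0],[0,0,-0.035,0],[0,0,0,0],[0,0,0,0]]]' 0.085 >/dev/null
python3 - <<'E'
from h import *
s=robot.sense();p=robot.get_image("wrist");c=cam(p,s)
print(fit("strip","top",p,c,proj([653,13,40],p,c)[0],h=70,S=1))
cv2.imwrite("pics/w5.png",p["color"][60:,100:460])
move(459.6,-89.5,s["position"][2],88.5)
E
```

```text
position: [653.1, 13.0, 54.9]
force: [-0.3, 0.3, 0.9]
opening: 56.4
gripper_force: 0.0
[652.519, 13.204, 63.581, 0.002]
at [653.1  13.  139.9] close 153.7 q6 0.42 t 17.6 grip 0.0 open 84.6 F [0.4 0.5 0.4]
shift [-177.6 -128.    -2.1] turn 65.2 rows>= 10 tilt 0.03
```

View pics/w5.png

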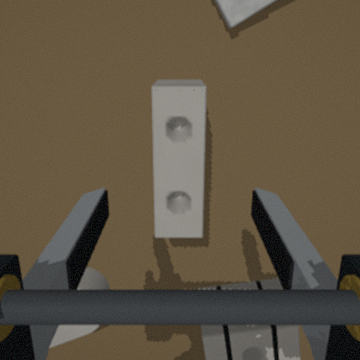

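The strip is seated, with a uniform silhouette at crop (180,160). Next is the oval.

```bash
python3 -m jog '[[[-0.0222,-0.016,0,0],[-0.0222,-0.016,0,0],[-0.0222,-0.016,0,0],[-0.0222,-0.016,0,0],[-0.0222,-0.016,0,0]]]' >/dev/null
python3 -m jog '[[[-0.0222,-0.016,0,0],[-0.0222,-0.016,0,0],[-0.0222,-0.016,0,0],[0,0,0,7],[0,0,0,7]]]' >/dev/null
python3 -m jog '[[[0,0,0,7],[0,0,0,7],[0,0,0,7],[0,0,0,7],[0,0,0,7]]]' >/dev/null
python3 -m jog '[[[0,0,0,7],[0,0,0,7],[0,0,0,2.2],[0,0,0,0],[0,0,0,0]]]' >/dev/null
python3 - <<'E'
from h import *
s=robot.sense();p=robot.get_image("wrist");c=cam(p,s)
r=fit("oval","top",p,c,proj([459.6,-89.5,25],p,c)[0],S=1);print(r)
move(r[0],r[1],20,r[2]+90)
E
```

```text
[459.448, -89.233, 177.326, 0.007]
at [459.2 -89.4 139.2] close 88.6 q6 1.32 t 19.4 grip 0.0 open 85.1 F [-0.5 -0.  -0.6]
shift [ 4.000e-01 -1.000e-01  1.192e+02] turn 1.3 rows>= 3 tilt 0.08
```

```bash
python3 -m jog '[[[0,0,0.035,1.3],[0,0,0.035,0],[0,0,0.03,0],[0,0,0.015,0],[0,0,0.003,0]]]' >/dev/null
python3 -m jog '[[[0,0,0,0],[0,0,0,0],[0,0,0,0],[0,0,0,0],[0,0,0,0]]]' 0.045 30
python3 -m jog '[[[0,0,0,0],[0,0,-0.02,0],[0,0,-0.04,0],[0,0,-0.04,0],[0,0,-0.04,0]]]'
python3 - <<'E'
from h import *
move(388.5,260.5,160,162.7)
E
```

```text
t: 20.18
position: [460.2, -89.7, 23.0]
ee_rot: [0.0, 1.0, -0.024, 0.001]
force: [-0.7, -0.5, 7.2]
opening: 59.7
gripper_force: 30.0
t: 20.6
position: [459.0, -89.3, 163.8]
ee_rot: [-0.0, 1.0, -0.024, -0.0]
force: [1.7, 0.1, -2.5]
opening: 60.0
gripper_force: 30.0
at [459.  -89.3 163.8] close 87.2 q6 1.35 t 20.6 grip 30.0 open 60.0 F [ 1.7  0.1 -2.5]
shift [ -87.5 -346.     3.9] turn -75.5 rows>= 11 tilt 0.03
```

```bash
python3 -m jog '[[[-0.012,-0.033,0,0],[-0.012,-0.033,0,0],[-0.012,-0.033,0,0],[-0.012,-0.033,0,0],[-0.012,-0.033,0,0]]]' >/dev/null
python3 -m jog '[[[-0.012,-0.033,0,0],[-0.012,-0.033,0,0],[0,0,0,-7],[0,0,0,-7],[0,0,0,-7]]]' >/dev/null
python3 -m jog '[[[0,0,0,-7],[0,0,0,-7],[0,0,0,-7],[0,0,0,-7],[0,0,0,-7]]]' >/dev/null
python3 -m jog '[[[0,0,0,-7],[0,0,0,-7],[0,0,0,-5.5],[0,0,0,0],[0,0,0,0]]]' >/dev/null
python3 - <<'E'
from h import *
s=robot.sense();p=robot.get_image("wrist");c=cam(p,s);cv2.imwrite("pics/w6.png",p["color"])
u=proj([388.5,260.5,25],p,c)[0];print(u)
r=fit("oval","bottom",p,c,u,S=1);print(r)
move(r[0],r[1],76,r[2]+90)
E
```

```text
[242.511733    82.26125342]
[388.096, 259.786, 72.535, 0.005]
at [387.  145.3 162. ] close 162.5 q6 0.58 t 22.3 grip 30.0 open 59.2 F [-0.  -0.5 -2.3]
shift [109.5 -33.4  86.1] turn -0.0 rows>= 4 tilt 0.01
```

View pics/w6.png

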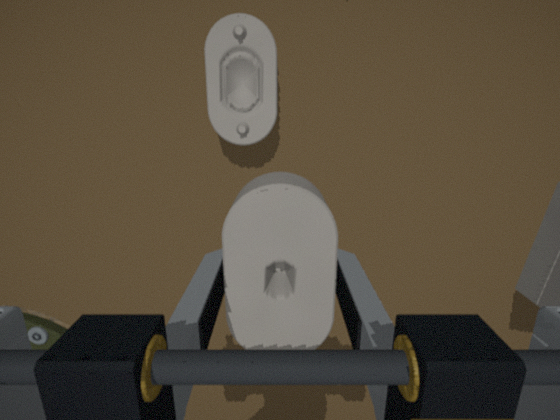

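bottom_oval is at (242,80), and the carried top, at (280,265), is parallel to it. I move over and down.

```bash
python3 -m jog '[[[0.0274,-0.0083,0,0],[0.0274,-0.0083,0,0],[0.0274,-0.0083,0,0],[0.0274,-0.0083,0,0],[0,0,0.03,0]]]' >/dev/null
python3 -m jog '[[[0,0,0.03,0],[0,0,0.025,0],[0,0,0,0],[0,0,0,0]]]' >/dev/null
python3 - <<'E'
from h import *
move(388.1,259.8,56.5,162.5)
E
python3 -m jog '[[[0,0,0.006,0],[0,0,0.004,0],[0,0,0.004,0],[0,0,0.002,0],[0,0,0,0]]]' |grep -E "pos|force:"
```

```text
at [387.7 259.7  76.9] close 162.6 q6 0.82 t 23.1 grip 30.0 open 59.8 F [ 0.6 -0.4 -2.2]
shift [ 0.3  0.4 20.4] turn 0.1 rows>= 1 tilt 0.11
position: [387.9, 259.8, 60.9]
force: [0.0, 0.7, -2.4]
gripper_force: 30.0
```

```bash
python3 -m jog '[[[0,0,0.002,0],[0,0,0.001,0],[0,0,0,0]]]' |grep -E "pos|force:"
python3 -m jog '[[[0,0,0.001,0],[0,0,0,0]]]'|grep -E "pos|force:"
python3 -m jog '[[[0,0,0.0007,0],[0,0,0,0]]]'|grep -E "pos|force:"
```

```text
position: [387.9, 259.8, 57.9]
force: [0.4, -0.8, -2.8]
gripper_force: 30.0
position: [388.0, 259.9, 57.1]
force: [0.1, -0.1, -1.8]
gripper_force: 30.0
position: [388.1, 259.9, 57.0]
force: [-4.7, -2.6, 10.5]
gripper_force: 30.0
```

```bash
python3 -m jog '[[[0,0,0,0],[0,0,0,0],[0,0,0,0]]]' 0.082 |grep -E "pos|force:|open"
python3 -m jog '[[[0,0,-0.02,0],[0,0,-0.03,0],[0,0,-0.035,0],[0,0,0,0],[0,0,0,0]]]' 0.088 >/dev/null
python3 - <<'E'
from h import *
s=robot.sense();p=robot.get_image("wrist");c=cam(p,s)
print(fit("oval","top",p,c,proj([388,260,40],p,c)[0],h=70,S=1))
cv2.imwrite("pics/w7.png",p["color"][60:,100:460])
move(526.6,-377.4,s["position"][2],152.3)
E
```

```text
position: [388.0, 259.9, 56.3]
force: [0.3, 1.2, -0.0]
opening: 76.4
gripper_force: 0.0
[387.303, 260.323, 72.869, 0.01]
at [387.9 259.8 141.1] close 162.7 q6 0.81 t 24.8 grip 0.0 open 88.1 F [-0.2 -0.9 -0.6]
shift [-567.1  322.    -1.5] turn 10.4 rows>= 16 tilt 0.04
```

View pics/w7.png

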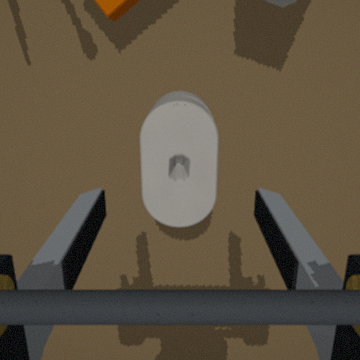

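The oval is closed, with an even outline at crop (180,160). Last is the square.

```bash
for i in 1 2 3 4; do python3 -m jog '[[[-0.0284,0.0161,0,0],[-0.0284,0.0161,0,0],[-0.0284,0.0161,0,0],[-0.0284,0.0161,0,0],[-0.0284,0.0161,0,0]]]' >/dev/null; done
python3 -m jog '[[[0,0,0,5.2],[0,0,0,5.2],[0,0,0,0],[0,0,0,0]]]' >/dev/null
python3 - <<'E'
from h import *
s=robot.sense();p=robot.get_image("wrist");c=cam(p,s)
r=fit("square","top",p,c,proj([526.6,-377.4,25],p,c)[0],S=1);print(r)
move(r[0],r[1],21,r[2]+90)
E
```

```text
[526.77, -376.642, 62.145, 0.003]
at [ 526.1 -377.8  140.1] close 152.5 q6 -0.2 t 26.8 grip 0.0 open 88.0 F [-0.3 -0.5 -0.7]
shift [  1.3   0.2 119.1] turn 0.3 rows>= 3 tilt 0.09
```

```bash
python3 -m jog '[[[0.0013,0,0.035,0.3],[0,0,0.035,0],[0,0,0.03,0],[0,0,0.015,0],[0,0,0.003,0]]]' >/dev/null
python3 -m jog '[[[0,0,0,0],[0,0,0,0],[0,0,0,0],[0,0,0,0],[0,0,0,0]]]' 0.05 30
python3 -m jog '[[[0,0,0,0],[0,0,-0.02,0],[0,0,-0.04,0],[0,0,-0.04,0],[0,0,-0.04,0]]]'
python3 - <<'E'
from h import *
move(388.6,-246.5,160,126.6)
E
```

```text
t: 27.67
position: [527.5, -377.5, 24.8]
ee_rot: [0.001, 0.857, 0.515, 0.0]
force: [-1.0, 0.7, 6.5]
opening: 63.8
gripper_force: 30.0
t: 28.08
position: [526.6, -376.8, 165.1]
ee_rot: [-0.0, 0.857, 0.515, -0.0]
force: [1.2, 0.1, -1.8]
opening: 63.7
gripper_force: 30.0
at [ 526.6 -376.8  165.1] close 152.0 q6 -0.19 t 28.1 grip 30.0 open 63.7 F [ 1.2  0.1 -1.8]
shift [  50.3 -183.     5.2] turn 25.4 rows>= 5 tilt 0.03
```

```bash
python3 -m jog '[[[0,-0.028,0,0],[0,-0.028,0,0],[0,-0.028,0,0],[0,0,0,6.4],[0,0,0,6.4]]]' >/dev/null
python3 -m jog '[[[0,0,0,6.4],[0,0,0,6.2],[0,0,0,0],[0,0,0,0]]]' >/dev/null
python3 - <<'E'
from h import *
s=robot.sense();p=robot.get_image("wrist");c=cam(p,s);cv2.imwrite("pics/w8.png",p["color"])
u=proj([388.6,-246.5,25],p,c)[0];print(u)
r=fit("square","bottom",p,c,u,S=1);print(r)
move(r[0],r[1],78,r[2]+90)
E
```

```text
[164.98114999 200.65953951]
[388.271, -246.053, 36.944, 0.013]
at [ 452.8 -337.6  163.4] close 126.8 q6 0.22 t 28.9 grip 30.0 open 63.9 F [-0.   1.  -1.6]
shift [   3.3 -112.    85.4] turn -0.1 rows>= 4 tilt 0.01
```

View pics/w8.png

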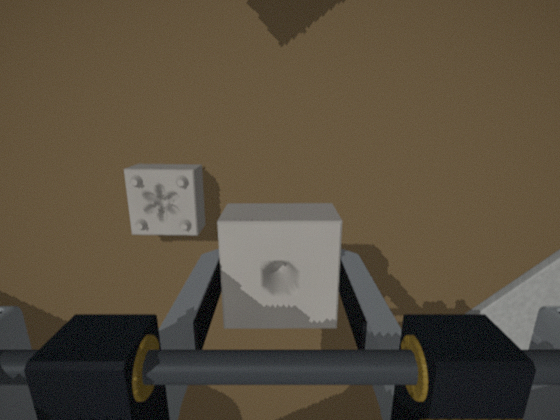

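bottom_square is at (165,200), parallel to the carried top at (280,265). I move over and down.

```bash
python3 -m jog '[[[0.0008,-0.028,0,0],[0.0008,-0.028,0,0],[0.0008,-0.028,0,0],[0.0008,-0.028,0,0],[0,0,0.03,0]]]' >/dev/null
python3 -m jog '[[[0,0,0.03,0],[0,0,0.023,0],[0,0,0,0],[0,0,0,0]]]' >/dev/null
python3 - <<'E'
from h import *
move(388.3,-246.1,58.8,126.9)
E
python3 -m jog '[[[0,0,0.006,0],[0,0,0.004,0],[0,0,0.004,0],[0,0,0.002,0],[0,0,0,0]]]' |grep -E "pos|force:"
```

```text
at [ 388.4 -245.7   80.3] close 126.7 q6 0.29 t 29.6 grip 30.0 open 63.4 F [ 0.5 -0.1 -1.9]
shift [-0.4  0.3 21.5] turn -0.2 rows>= 1 tilt 0.09
position: [388.6, -245.8, 64.1]
force: [-0.1, -0.2, -2.6]
gripper_force: 30.0
```

```bash
python3 -m jog '[[[0,0,0.002,0],[0,0,0.002,0],[0,0,0,0]]]' |grep -E "pos|force:"
python3 -m jog '[[[0,0,0.001,0],[0,0,0,0]]]'|grep -E "pos|force:"
python3 -m jog '[[[0,0,0.0006,0],[0,0,0,0]]]'|grep -E "pos|force:"
```

```text
position: [388.5, -245.8, 60.0]
force: [0.8, -0.5, -2.0]
gripper_force: 30.0
position: [388.6, -245.8, 59.2]
force: [-0.7, -0.1, -2.6]
gripper_force: 30.0
position: [388.7, -245.9, 58.7]
force: [0.2, -0.1, -1.4]
gripper_force: 30.0
```

```bash
python3 -m jog '[[[0,0,0.0006,0],[0,0,0,0]]]'|grep -E "pos|force:"
```

```text
position: [388.7, -245.9, 58.7]
force: [-3.5, 2.7, 9.2]
gripper_force: 30.0
```

Firm contact at 58.7, which is the 34 mm rise expected. I release and check everything.

```bash
python3 -m jog '[[[0,0,0,0],[0,0,0,0],[0,0,0,0]]]' 0.088 |grep -E "pos|force:|open"
python3 -m jog '[[[0,0,-0.02,0],[0,0,-0.03,0],[0,0,-0.035,0],[0,0,0,0],[0,0,0,0]]]' >/dev/null
python3 - <<'E'
from h import *
s=robot.sense();p=robot.get_image("wrist");c=cam(p,s)
print(fit("square","top",p,c,proj([388,-246,40],p,c)[0],h=70,S=1))
q=robot.get_image("side");cv2.imwrite("pics/side1.png",cv2.resize(q["color"][100:380,200:400],None,fx=2.1,fy=2.1,interpolation=cv2.INTER_CUBIC))
E
```

```text
position: [388.7, -245.9, 58.1]
force: [-0.2, 1.0, 0.4]
opening: 80.4
gripper_force: 0.0
[388.194, -245.4, 36.709, 0.003]
```

View pics/side1.png

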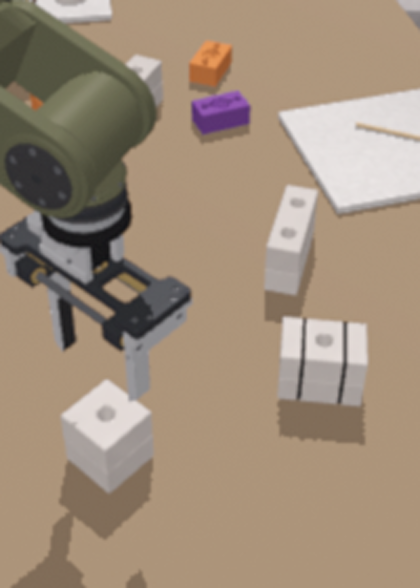

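The side view shows the square at (107,435) and the strip at (290,240), both closed and flush. The banded mould at (322,360) is undisturbed, and nothing is touching the robot.

```bash
python3 -c "
from plant import robot
print(robot.sign_off())"
```

```text
the job is handed in; nothing more can be done
None
```

All four moulds are closed: each top half was lowered onto its matching bottom half and sits flat with outlines in line, the banded mould was not touched, and the job was handed in at about 32 s of the 115 s allowed.

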